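# Pry up the cutting-stand grate

## Task

Push the timber offcut out sideways from under the end of the pry bar, so that it lies on the bench with a couple of fingers' width of air between it and the bar's path. Then press the bar's long end down with the fingertips until the front edge of the steel grate is up at least 30 mm, and finish while holding it down there, so that I can slip packing under the grate. Work by pushing and pressing only: pick nothing up, keep the bar on its rest, let the bar do the lifting without touching the stand or grate, and leave the other things on the bench where they are.

Things in the scene. Friction and masses are not known exactly. Their poses are not given: they have to be found in the camera images.
- grate_lip (a point): Middle of the front edge of the grate's lip plate, top face: 116 mm above the bench when shut, must come to 146 mm or more. Grate: 4 to 7 kg of flat steel bars on edge in a 300 x 270 mm frame, hinged along its far side 310 mm behind this point, with a flat lip plate 280 mm long along the front, over the bar's toe. It falls shut by its own weight.
- stand: Steel cutting stand fixed to the bench: angle-iron frame 260 x 300 mm, 108 mm high, grey slag pan inside, grate on top, and in front a pry rest (24 mm rod between two cheek plates 116 mm high). Origin: on the bench under the middle of the rod; x points from the rest to the grate (hinge 385 mm away), z up. The pry bar's long end points along -x.
- pry_bar: Loose flat steel pry bar, 415 x 30 x 10 mm, 0.9 kg, lying level over the rod, toe under the grate's lip. Origin: middle of its underside over the rod, 100 mm above the bench; x points along it to the toe (tip 115 mm away; other end 300 mm back), z up. Pressing the long end tips it about the rod: 0.23 rad lifts the grate's edge about 30 mm; at 0.31 rad the end meets the bench.
- bar_press (a point): Place to press: top of the black rubber sleeve (125 mm long, 34 wide, 22 thick) on the bar's long end, half-way along it, 250 mm from the rod, 50 mm from the bar's end, 116 mm above the bench at the start. It must come down about 57 mm or more; keeping it there takes about 5 to 14 N.
- bar_end (a point): Tip of the pry bar's long end, at half its thickness.
- offcut_mid (a point): Centre (25 mm up) of the loose timber offcut, 180 x 50 x 50 mm, about 0.25 kg, lying on the bench roughly in line with the bar, with one end under the bar's long end (44 mm of air between) and about 140 to 165 mm of it sticking out beyond the bar's end. x axis along its length. It slides on the bench when pushed.
- offcut_end1 (a point): Centre of the offcut's end face at its +x end (at the start the one under the bar).
- offcut_end2 (a point): Centre of the offcut's other end face (at the start the one away from the bar).
- hammer: Bystander: hammer lying on the bench on the robot's side of the bar. Origin on the bench under it.
- oil: Bystander: grey oil bottle, 60 mm across, 170 mm high, beyond the bar. Origin at the middle of its foot.
- tin: Bystander: open metal tin, 74 mm across, 85 mm high. Origin at the middle of its foot.
- square: Bystander: try square lying on the bench. Origin on the bench under its stock.
- mug: Bystander: white mug, 80 mm across, 95 mm high, beyond the bar. Origin at the middle of its foot.
- tape: Bystander: black tape measure, 70 x 40 x 65 mm. Origin at the middle of its foot.
Things that resemble listed ones, but are neither listed nor needed, are in the scene too. What is shaped like the part that bears offcut_mid but orange or purple is not meant.

How it is judged:
By the outcome, as a careful person would: the job done as asked, in the order asked, and still so for the second after the job is handed in, while the arm keeps its last pose, push and grip.
It also fails if it takes over 51 s, if anything falls off the work surface, if the arm or the gripper's body presses on something with over 40 N, if the wrist force passes 120 N, or if a joint passes its speed limit or range.

## Robot

A 6-joint arm with a two-finger parallel gripper is mounted at the origin on the work surface. World frame = base frame: x ahead of the robot, y to its left, z up, the work surface at z = 0. Lengths are in m, angles in rad, forces in N, time in s.
With the tool pointing down it reaches from about 0.3 to 0.775 m from the base axis. Payload 14.6 kg.
Tool frame: the origin (TCP) lies between the finger pads; the fingertips stand 22 mm ahead of it and the grasp point (between the pads) lies 3 mm ahead of it; z points along the fingers, y is the line along which they close (so a half turn about z gives the same grasp; the last joint's range is limited). The gripper opens to 94 mm and grips with 3 to 60 N. Pads are 16 mm wide; open, the fingers measure 119 mm over their backs; the gripper's body (75 mm by 177 mm) begins 78 mm behind the grasp point.
Start: joints at [-1.313, 0.3, 1.521, -0, 1.321, -0.067], TCP at [0.176, -0.521, 0.206] pointing down, gripper open.
Joint ranges: [-3.03, 3.03], [-0.79, 2.21], [0.23, 2.52], [-1.04, 4.18], [0, 3.07], [-2.55, 2.55]. Speed limits (rad/s): [2.22, 2.22, 2.57, 3.14, 3.14, 3.14].

## Interface

Orientations are given as a 3x3 rotation matrix whose columns are the frame's x, y, z axes.
In Python, from cell import arm, camera gives the robot as it stands. The module is installed in compiled form; this text tells all that it offers.
- The arm moves only by the shell command python3 -m inch 'ROWS' [FORCE]. ROWS is JSON, a list of rows, each a list of 3 entries, a list of its own where there are three numbers: the turn, a rotation vector about the tool's x, y, z in rad, then the shift along the tool's x, y, z in m, then the opening, from 0 (shut) to 1 (fully open). In form: [[[wx, wy, wz], [dx, dy, dz], claw], ...]. A call has 1 to 10 rows; each row is the pose to reach, as a shift and turn from the pose commanded when the call began, along the tool's axes at that moment; what a row does not reach only later rows make up. A row lasts 1/8 s, in which the tool goes at most 62.5 mm and 10.7 degrees, less where a joint would pass 70% of its speed; a pose out of reach is approached as far as the arm can. A call with a gripper value outside its range is refused whole. The fingers move at their own pace and stop on an object; FORCE is the grip in N (left out, the last holds). Time passes only in rows, so rows that repeat a pose let the fingers close. It gives the time, the measured TCP pose, the force, the opening and the grip force at its end, in the units of the state.
- arm.get_obs(): the state, without advancing time (a new reading comes with each control period).
- camera(name): name is "scene" or "top" or "wrist"; returns a dict with "image" (384x512x3 uint8, red, green, blue), "vfov" (degrees; the focal length in pixels is half the picture's height over the tangent of half this angle, whatever the lens; pixels are square), "cx", "cy" (the principal point, pixels), "D" ([k1, k2, p1, p2, k3] as OpenCV has them; the pictures are not rectified), "world_from_camera" (4x4, takes a point from camera to world coordinates). Camera axes: x right, y down, z forward; pixel columns grow to the right and rows downward; lengths in m; the calibration is good to about 2 mm. A picture is of the moment at which its call begins. There is no depth.
- arm.hand_in(): hands the job in; it is judged then, once.
The state is a dict: "clock": time; "q": joint angles; "qd": joint speeds; "tau": joint torques, N m; "tool_pos": TCP position; "eef_rot": TCP orientation; "contact_force": force on the tool from outside, world axes, zero at the start; "wrist_torque": the same for the moment, N m; "grip_width": finger opening in m; "grip_force": force on a finger pad.
Only numpy, scipy, OpenCV 4.12 (cv2) and the standard library are available. Lean on these libraries where they do the work, as an engineer would, in place of code of your own. Each camera call takes 0.05 s, during which the arm holds its last target. There are 200 camera calls.

## Working session

There is one attempt and no reset: what is moved stays moved. The work goes in short steps, Python scripts to look and compute and a shell command to move; the robot and the scene stay as the last step left them, time stands still between calls to the robot, and variables do not carry over. Pictures are saved under pics/ and viewed, at most 10 in all, crops included, and the job is handed in when it is done.

```bash
mkdir -p pics
cat > h.py <<'E'
import numpy as np, cv2
from cell import arm, camera
def K(c):
    f=192/np.tan(np.radians(c["vfov"])/2); return np.array([[f,0,c["cx"]],[0,f,c["cy"]],[0,0,1.]])
def ray(c,uv):
    p=cv2.undistortPoints(np.array(uv,float).reshape(-1,1,2),K(c),np.array(c["D"],float)).reshape(-1,2)
    T=np.array(c["world_from_camera"]); d=np.c_[p,np.ones(len(p))]@T[:3,:3].T
    return T[:3,3],d
def plane(c,uv,z):
    o,d=ray(c,uv); return o+d*((z-o[2])/d[:,2])[:,None]
def proj(c,P):
    T=np.linalg.inv(np.array(c["world_from_camera"])); r,_=cv2.Rodrigues(T[:3,:3])
    return cv2.projectPoints(np.array(P,float).reshape(-1,1,3),r,T[:3,3],K(c),np.array(c["D"],float))[0].reshape(-1,2)
def save(c,n,s=1.5): cv2.imwrite("pics/"+n,cv2.resize(c["image"][:,:,::-1],None,fx=s,fy=s,interpolation=cv2.INTER_CUBIC))
E
python3 - <<'E'
from h import *
for n in("top","scene"):
    c=camera(n); save(c,n+"1.png"); print(n,c["vfov"],np.round(c["world_from_camera"],2).tolist())
o=arm.get_obs(); print(o["clock"],np.round(o["eef_rot"],3).tolist(),o["contact_force"],o["grip_width"])
E
```

```text
top 43.83244426809216 [[0.03, -1.0, 0.07, 0.42], [-1.0, -0.03, -0.02, 0.03], [0.02, -0.07, -1.0, 1.46], [0.0, 0.0, 0.0, 1.0]]
scene 43.75481785664672 [[0.27, 0.69, -0.68, 1.54], [0.96, -0.18, 0.19, -0.28], [0.01, -0.7, -0.71, 1.16], [0.0, 0.0, 0.0, 1.0]]
0.1 [[0.948, 0.319, -0.0], [0.319, -0.948, 0.001], [0.0, -0.001, -1.0]] [ 0.10201873  0.26357774 -0.98637963] 0.09380097265152645
```

View pics/top1.png

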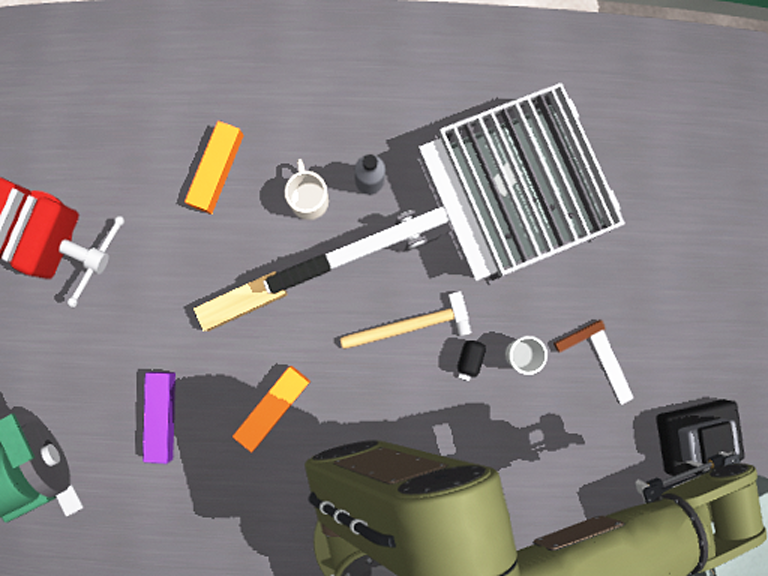

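View pics/scene1.png

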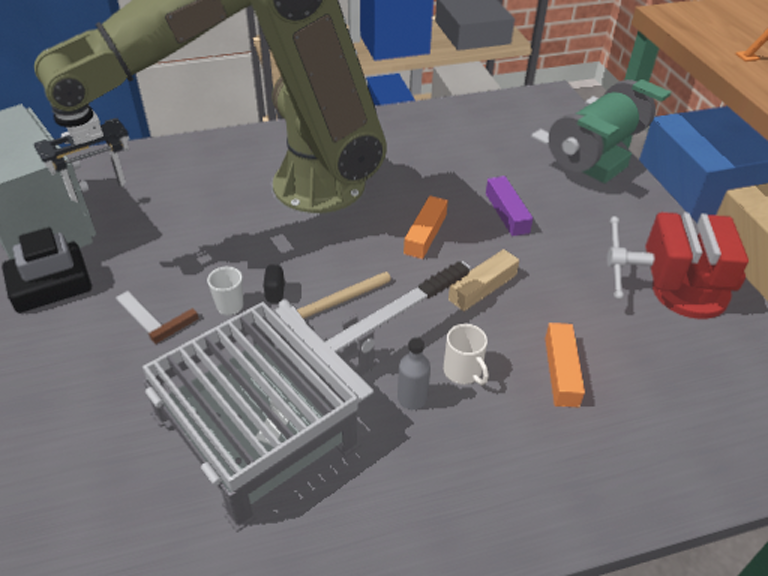

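Top view (768 px wide): the timber offcut runs from (200,320) to (280,290), the black sleeve is centred near (298,272), and the bar goes up-right to the grate at (440,215). Mug at (307,195), bottle at (370,173), hammer from (340,342) to (460,312). The orange and purple blocks are decoys. The scene view agrees.

```bash
cat > m.py <<'E'
from h import *
def meas(c):
    hsv=cv2.cvtColor(c["image"],cv2.COLOR_RGB2HSV); out={}
    for n,lo,hi,z,box in(("offcut",(15,40,130),(32,170,255),.05,(120,170,200,225)),("sleeve",(0,0,0),(180,120,60),.116,(170,160,230,205))):
        m=cv2.inRange(hsv,lo,hi); k=np.zeros_like(m); k[box[1]:box[3],box[0]:box[2]]=255
        m=cv2.morphologyEx(m&k,cv2.MORPH_OPEN,np.ones((3,3)))
        ct=max(cv2.findContours(m,0,1)[0],key=cv2.contourArea)[:,0]
        P=plane(c,ct,z)[:,:2]; r=cv2.minAreaRect(P.astype(np.float32)*1000)
        out[n]=r; print(n,len(ct),np.round(r[0]),np.round(r[1]),"corners mm",np.round(cv2.boxPoints(r)).tolist())
    return out
if __name__=="__main__":
    c=camera("top"); meas(c)
    q=lambda u,v,z:np.round(plane(c,[(u/1.5,v/1.5)],z)[0]*1000)
    for n,a in dict(rodL=(410,218,.1),rodbar=(415,228,.11),barlip=(445,217,.11),mug=(307,185,.095),oil=(370,160,.17),hamEnd=(341,342,.02),orangeTop=(289,367,.05),orange2a=(186,205,.05),orange2b=(212,212,.05)).items(): print(n,q(*a))
    I=c["image"][150:240,110:240,::-1]; cv2.imwrite("pics/crop1.png",cv2.resize(I,None,fx=6,fy=6,interpolation=cv2.INTER_CUBIC))
E
python3 m.py
```

```text
offcut 144 [480. 278.] [ 55. 182.] corners mm [[415.0, 348.0], [494.0, 184.0], [544.0, 208.0], [465.0, 372.0]]
sleeve 95 [532. 158.] [ 35. 120.] corners mm [[492.0, 206.0], [540.0, 96.0], [572.0, 110.0], [524.0, 220.0]]
rodL [646. -52. 100.]
rodbar [625. -61. 110.]
barlip [ 648. -118.  110.]
mug [706. 148.  95.]
oil [740.  28. 170.]
hamEnd [405.  76.  20.]
orangeTop [353. 176.  50.]
orange2a [670. 395.  50.]
orange2b [656. 341.  50.]
```

View pics/crop1.png

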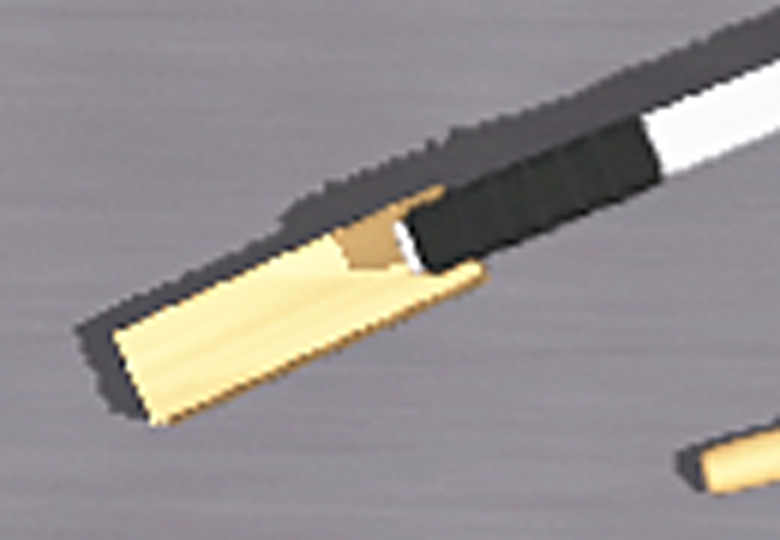

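The offcut is 180 x 50 mm with its mid at about (482,279) mm. The sleeve's outer end is near (506,216), and the bar runs along (0.40,-0.92). I'll push the offcut away from the robot with the open fingers side by side, working from the robot side beyond the bar's end.

```bash
python3 -m inch '[[[0,0,0],[0.03,-0.02,0],1],[[0,0,0],[0.08,-0.055,0],1],[[0,0,0],[0.13,-0.09,0],1],[[0,0,0],[0.18,-0.125,0],1],[[0,0,0],[0.23,-0.16,0],1],[[0,0,0],[0.28,-0.195,0],1],[[0,0,-0.06],[0.33,-0.23,0],1],[[0,0,-0.124],[0.365,-0.255,0],1],[[0,0,-0.124],[0.378,-0.264,0],1],[[0,0,-0.124],[0.378,-0.264,0],1]]'
python3 - <<'E'
from h import *
o=arm.get_obs();R=np.array(o["eef_rot"]);p=np.array(o["tool_pos"]);print(np.round(R,3).tolist(),np.round(o["q"],2),R.T@(np.array([.415,.269,.2])-p))
E
```

```text
clock: 1.4
tool_pos: [0.4495, -0.1504, 0.2056]
eef_rot: [[0.901, 0.434, -0.0], [0.434, -0.901, 0.0], [-0.0, -0.0, -1.0]]
contact_force: [0.5, 0.1, 0.5]
grip_width: 0.094
grip_force: 0.0
[[0.901, 0.434, -0.0], [0.434, -0.901, 0.0], [-0.0, -0.0, -1.0]] [-0.4   0.13  1.73 -0.    1.28  0.72] [ 0.15091155 -0.39280056  0.00566754]
```

```bash
python3 -m inch '[[[0,0,0],[0.02,-0.045,0],1],[[0,0,0],[0.04,-0.1,0],1],[[0,0,0],[0.06,-0.15,0],1],[[0,0,0],[0.08,-0.2,0],1],[[0,0,0],[0.1,-0.25,0],1],[[0,0,0],[0.12,-0.3,0],1],[[0,0,0],[0.135,-0.35,0],1],[[0,0,0],[0.151,-0.393,0.02],1],[[0,0,0],[0.151,-0.393,0.06],1],[[0,0,0],[0.151,-0.393,0.06],1]]'
python3 - <<'E'
from h import *
import m
c=camera("top"); save(c,"top2.png"); save(camera("wrist"),"w2.png")
E
```

```text
clock: 2.65
tool_pos: [0.4143, 0.2675, 0.1439]
eef_rot: [[0.902, 0.432, -0.004], [0.432, -0.902, -0.003], [-0.005, 0.0, -1.0]]
contact_force: [-0.7, 0.0, -0.0]
grip_width: 0.094
grip_force: 0.0
```

View pics/w2.png

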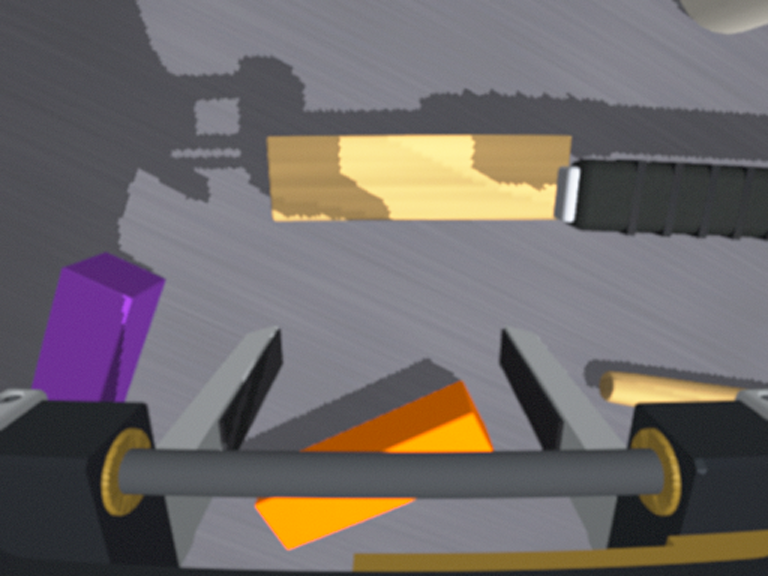

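The wrist view shows the offcut parallel to the finger line, its near edge running from (272,221) to (560,221). The bar's end is at (560,195), and the area below the fingers is clear.

Run:
```python
from h import *
c=camera("wrist");o=arm.get_obs();R=np.array(o["eef_rot"]);p=np.array(o["tool_pos"])
P=plane(c,np.array([(272,221),(268,137),(571,137),(560,220)])/1.5,.05);print(np.round(P*1000).tolist(),np.round((P-p)@R*1000).tolist())
B=plane(c,np.array([(560,195)])/1.5,.105);print(np.round(B*1000),np.round((B-p)@R*1000))
```

```text
[[421.0, 350.0, 50.0], [466.0, 371.0, 50.0], [543.0, 211.0, 50.0], [498.0, 191.0, 50.0]] [[39.0, -72.0, 98.0], [89.0, -71.0, 98.0], [89.0, 107.0, 98.0], [40.0, 105.0, 98.0]]
[[506. 220. 105.]] [[60. 83. 43.]]
```

```bash
python3 -m inch '[[[0,0,0],[0,0,0.03],1],[[0,0,0],[0,0,0.07],1],[[0,0,0],[0,0,0.097],1],[[0,0,0],[0,0,0.097],1]]'
```

```text
clock: 3.3
tool_pos: [0.4152, 0.2685, 0.049]
eef_rot: [[0.901, 0.433, -0.001], [0.433, -0.901, -0.001], [-0.001, 0.0, -1.0]]
contact_force: [1.1, -1.0, -0.3]
grip_width: 0.0937
grip_force: 0.0
```

```bash
python3 -m inch '[[[0,0,0],[0.01,-0.008,0],1],[[0,0,0],[0.02,-0.008,0],1],[[0,0,0],[0.028,-0.008,0],1],[[0,0,0],[0.034,-0.008,0],1],[[0,0,0],[0.04,-0.008,0],1],[[0,0,0],[0.046,-0.008,0],1],[[0,0,0],[0.052,-0.008,0],1],[[0,0,0],[0.058,-0.008,0],1],[[0,0,0],[0.064,-0.008,0],1],[[0,0,0],[0.07,-0.008,0],1]]'; python3 -m inch '[[[0,0,0],[0.006,0,0],1],[[0,0,0],[0.012,0,0],1],[[0,0,0],[0.018,0,0],1],[[0,0,0],[0.024,0,0],1],[[0,0,0],[0.03,0,0],1],[[0,0,0],[0.036,0,0],1],[[0,0,0],[0.042,0,0],1],[[0,0,0],[0.044,0,0],1],[[0,0,0],[0.044,0,0],1]]'
python3 - <<'E'
from h import *
save(camera("wrist"),"w3.png")
E
```

```text
clock: 4.55
tool_pos: [0.475, 0.307, 0.0488]
eef_rot: [[0.901, 0.434, -0.0], [0.434, -0.901, -0.0], [-0.0, -0.0, -1.0]]
contact_force: [-2.4, -1.4, 1.8]
grip_width: 0.0939
grip_force: 1.2
clock: 5.68
tool_pos: [0.5144, 0.3259, 0.0488]
eef_rot: [[0.901, 0.434, 0.0], [0.434, -0.901, 0.0], [0.0, -0.0, -1.0]]
contact_force: [-0.3, -0.5, 0.6]
grip_width: 0.0939
grip_force: 0.0
```

View pics/w3.png

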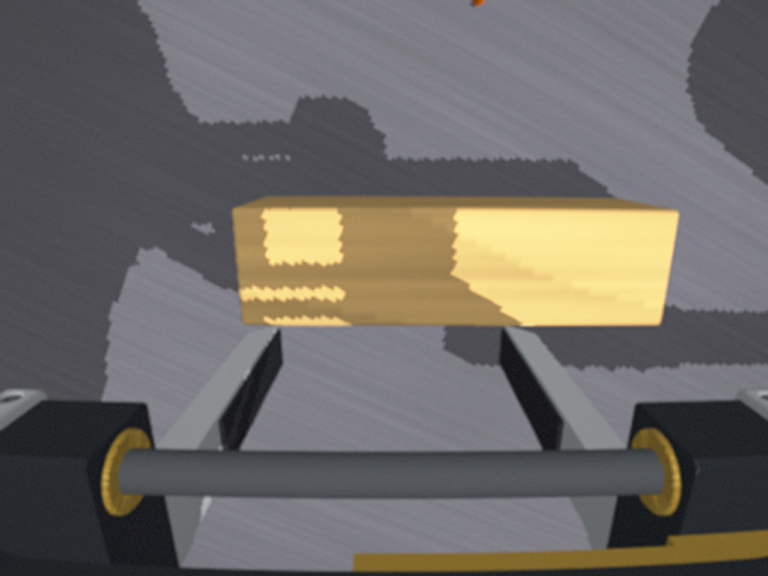

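The offcut moved squarely; its near edge in the wrist view runs from (245,324) to (660,324). Next I'll back off, rise, close the fingers, and go above the press point while measuring again.

```bash
python3 -m inch '[[[0,0,0],[-0.012,0,0],1],[[0,0,0],[-0.015,0,-0.03],1],[[0,0,0],[-0.015,0,-0.08],1],[[0,0,0],[-0.015,0,-0.13],0.5],[[0,0,0],[-0.03,0.03,-0.14],0],[[0,0,0],[-0.045,0.07,-0.14],0],[[0,0,0],[-0.055,0.11,-0.14],0],[[0,0,0],[-0.056,0.144,-0.14],0],[[0,0,0],[-0.056,0.144,-0.14],0],[[0,0,0],[-0.056,0.144,-0.14],0]]' 20
python3 - <<'E'
from h import *
import m
save(camera("wrist"),"w4.png");save(camera("top"),"top4.png");save(camera("scene"),"scene4.png")
E
```

```text
clock: 6.98
tool_pos: [0.5261, 0.1722, 0.1889]
eef_rot: [[0.901, 0.434, 0.0], [0.434, -0.901, 0.0], [0.0, -0.0, -1.0]]
contact_force: [-0.2, 0.2, -0.2]
grip_width: 0.0273
grip_force: 0.0
```

View pics/w4.png

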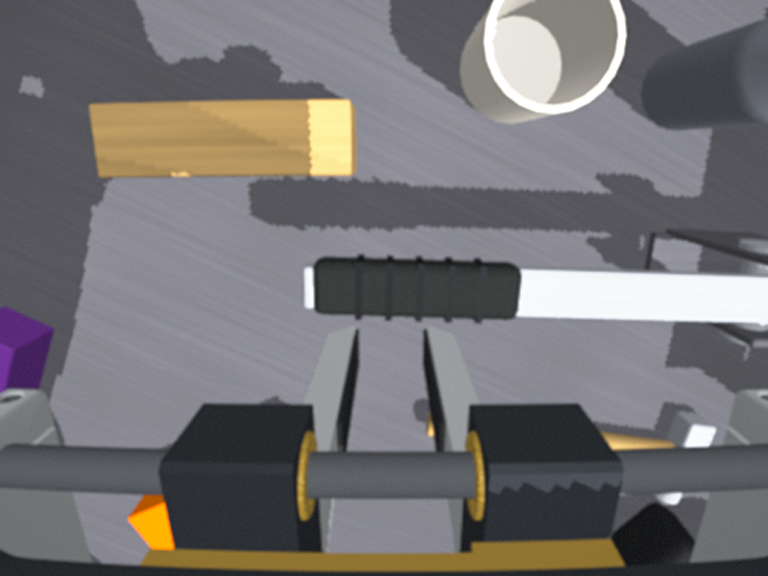

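View pics/scene4.png

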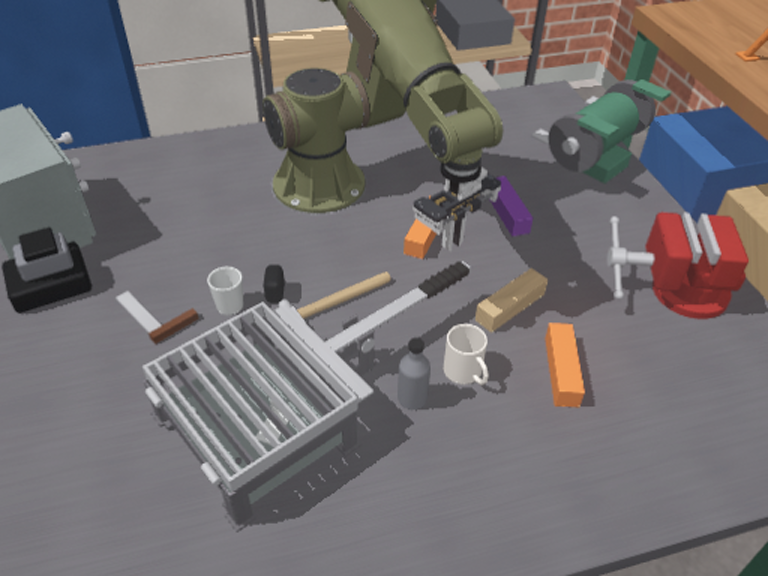

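The offcut lies free beyond the bar: its near edge runs from (98,177) to (353,177) in the wrist view. The sleeve spans x from 312 to 520 with the bar's end at x=305. The bystanders have not moved.

Run:
```python
from h import *
c=camera("wrist");o=arm.get_obs();R=np.array(o["eef_rot"]);p=np.array(o["tool_pos"])
S=np.array([(98,177),(353,176),(352,99)])/1.5;P=plane(c,S,.05)
print(np.round((P-p)@R*1000).tolist())
for z,a in((.11,[(305,288)]),(.116,[(313,288),(520,291),(417,259),(417,320)]),(.11,[(766,297)])):
  P=plane(c,np.array(a)/1.5,z); print(z,np.round(P*1000).tolist(),np.round((P-p)@R*1000).tolist())
print(o["grip_width"],o["contact_force"])
```

```text
[[66.0, -205.0, 139.0], [64.0, -25.0, 139.0], [114.0, -25.0, 139.0]]
0.11 [[506.0, 219.0, 110.0]] [[2.0, -50.0, 79.0]]
0.116 [[510.0, 215.0, 116.0], [561.0, 105.0, 116.0], [552.0, 168.0, 116.0], [519.0, 151.0, 116.0]] [[4.0, -45.0, 73.0], [2.0, 76.0, 73.0], [21.0, 15.0, 73.0], [-16.0, 16.0, 73.0]]
0.11 [[625.0, -41.0, 110.0]] [[-4.0, 235.0, 79.0]]
0.011535506737036334 [-0.25530687 -0.34488087 -0.29670184]
```

```bash
python3 -m inch '[[[0,0,0],[0.0025,0,0.015],0],[[0,0,0],[0.0025,0,0.03],0],[[0,0,0],[0.0025,0,0.04],0],[[0,0,0],[0.0025,0,0.046],0],[[0,0,0],[0.0025,0,0.05],0],[[0,0,0],[0.0025,0,0.054],0],[[0,0,0],[0.0025,0,0.058],0],[[0,0,0],[0.0025,0,0.062],0],[[0,0,0],[0.0025,0,0.066],0],[[0,0,0],[0.0025,0,0.07],0]]'; python3 -m inch '[[[0,0,0],[0,0,0.004],0],[[0,0,0],[0,0,0.008],0],[[0,0,0],[0,0,0.012],0],[[0,0,0],[0,0,0.016],0],[[0,0,0],[0,0,0.02],0],[[0,0,0],[0,0,0.02],0]]'
```

```text
clock: 8.43
tool_pos: [0.5285, 0.1729, 0.1186]
eef_rot: [[0.901, 0.434, -0.0], [0.434, -0.901, 0.0], [-0.0, -0.0, -1.0]]
contact_force: [0.9, -0.4, 0.1]
grip_width: 0.0003
grip_force: 0.0
clock: 9.18
tool_pos: [0.5291, 0.1735, 0.0999]
eef_rot: [[0.901, 0.434, 0.002], [0.434, -0.901, 0.001], [0.002, -0.0, -1.0]]
contact_force: [-2.1, 3.8, 11.5]
grip_width: 0.0006
grip_force: 5.7
```

```bash
python3 -m inch '[[[0,0,0],[0,0,0.004],0],[[0,0,0],[0,0,0.008],0],[[0,0,0],[0,0,0.012],0],[[0,0,0],[0,0,0.016],0],[[0,0,0],[0,0,0.02],0],[[0,0,0],[0,0,0.024],0],[[0,0,0],[0,0,0.027],0],[[0,0,0],[0,0,0.027],0],[[0,0,0],[0,0,0.027],0],[[0,0,0],[0,0,0.027],0]]';  python3 - <<'E'
from h import *
save(camera("scene"),"scene5.png"); save(camera("wrist"),"w5.png")
o=arm.get_obs();print(o["tool_pos"],o["contact_force"])
E
```

```text
clock: 10.42
tool_pos: [0.53, 0.1726, 0.0733]
eef_rot: [[0.901, 0.434, 0.004], [0.434, -0.901, -0.0], [0.003, 0.002, -1.0]]
contact_force: [1.9, -4.9, 12.4]
grip_width: 0.0002
grip_force: 5.3
[0.52996778 0.17259682 0.07334228] [ 1.58374111 -3.81423419 11.38830914]
```

View pics/scene5.png

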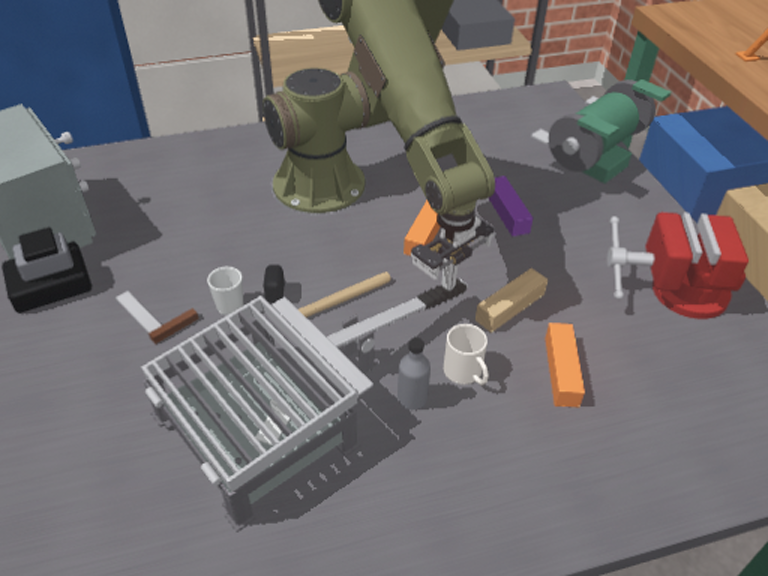

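View pics/w5.png

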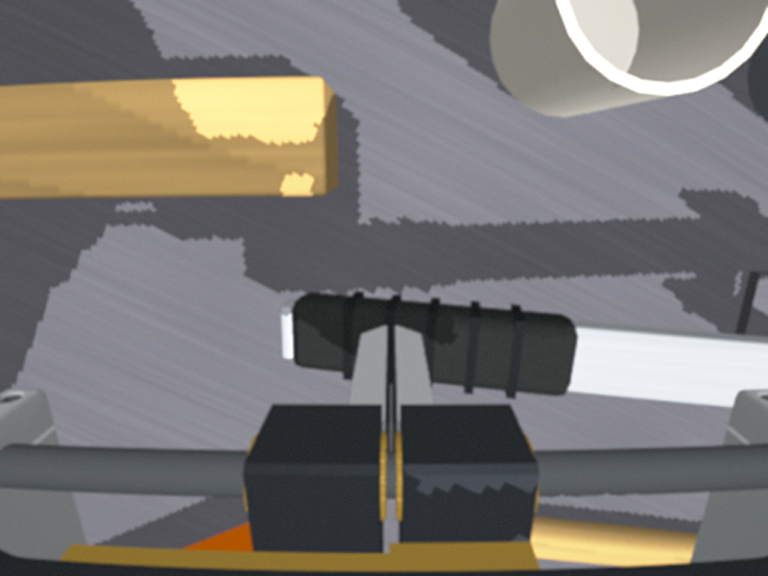

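The fingertips rest on the sleeve at about (392,335) in the wrist view, with the offcut clear. The scene view shows the grate's lip raised. I'll measure that rise by comparing crops from before and after.

Run:
```python
import cv2,numpy as np
f=lambda n:cv2.resize(cv2.imread("pics/"+n)[285:400,260:385],None,fx=3.2,fy=3.2,interpolation=cv2.INTER_CUBIC)
cv2.imwrite("pics/cmp.png",np.hstack([f("scene4.png"),f("scene5.png")]))
```

```text
(no output)
```

View pics/cmp.png

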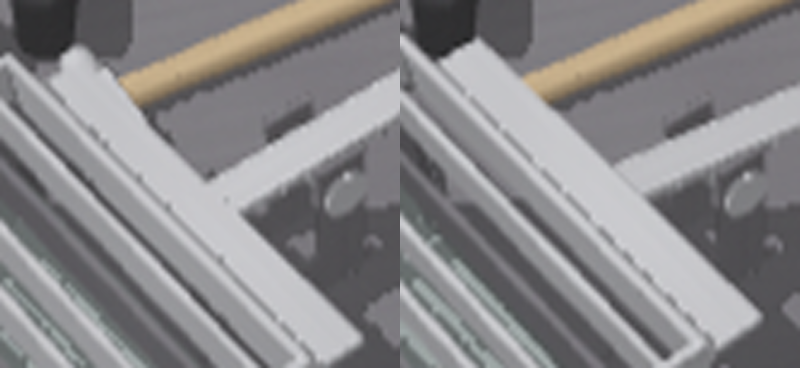

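The lip's near-right front corner went from crop (362,341) to (364,317); the left one ended at crop (78,38).

Run:
```python
from h import *
c=camera("scene")
px=lambda u,v:((260+u/3.2)/1.5,(285+v/3.2)/1.5)
A=plane(c,[px(362,341)],.116)[0]; h=np.array([.40,-.917])
print(A)
for t in(.1,.12,.14):
  z=.116+.31*np.sin(t); s=.31*(1-np.cos(t)); Q=A+np.r_[h*s,z-.116]; u=proj(c,[Q])[0]*1.5-[260,285]; print(round(z,4),u*3.2)
L=A.copy(); L[:2]+=.28*np.array([-.917,-.40])
for t in(0,.1,.12):
  Q=L+np.r_[h*.31*(1-np.cos(t)),.31*np.sin(t)]; print(t,(proj(c,[Q])[0]*1.5-[260,285])*3.2)
```

```text
[ 0.78995174 -0.06582373  0.116     ]
0.1469 [360.18763668 308.75047635]
0.1531 [359.29506291 302.52538913]
0.1593 [358.22172469 296.38150136]
0 [83.14881345 60.87257472]
0.1 [77.10057921 27.58651413]
0.12 [75.37300786 21.09836739]
```

That suggests a lift of only about 23 mm. I'll check it with sub-pixel tracking of the grate corner and the bar's end.

Run:
```python
from h import *
c=camera("scene"); a=cv2.imread("pics/scene4.png",0); b=cv2.imread("pics/scene5.png",0)
pts=np.array([(260+362/3.2,285+341/3.2),(260+300/3.2,285+360/3.2)],np.float32)
q,s,e=cv2.calcOpticalFlowPyrLK(a,b,pts.reshape(-1,1,2),None,winSize=(15,15)); print(pts,q.reshape(-1,2),s.ravel(),e.ravel())
A=plane(c,[pts[0]/1.5],.116)[0];h=np.array([.40,-.917])
for z in(.02,.025,.03,.035): 
  t=np.arcsin(z/.31);Q=A+np.r_[h*.31*(1-np.cos(t)),z];print(z,proj(c,[Q])*1.5)
w=camera("wrist");o=arm.get_obs();R=np.array(o["eef_rot"]);p=np.array(o["tool_pos"])
for z in(.02,.03,.04,.05): print(z,np.round((plane(w,[(288/1.5,335/1.5)],z)-p)@R*1000)[0],end=' ')
print()
for uv in((576,350),):
 for z in(.06,.07,.08): print(z,np.round((plane(w,[(uv[0]/1.5,uv[1]/1.5)],z)-p)@R*1000)[0],end=' ')
s=c["image"]; I=s[175:215,270:320]; cv2.imwrite("pics/end.png",cv2.resize(np.ascontiguousarray(c["image"][170:270,170:320,::-1]),None,fx=5,fy=5,interpolation=cv2.INTER_CUBIC))
```

```text
[[373.125  391.5625]
 [353.75   397.5   ]] [[372.84576 384.6441 ]
 [352.60568 392.3035 ]] [1 1] [4.6794443 5.114028 ]
0.02 [[372.91582967 384.99125158]]
0.025 [[372.77442915 383.3817692 ]]
0.03 [[372.5965353  381.78571379]]
0.035 [[372.38165317 380.20316974]]
0.02 [-17. -56.  53.] 0.03 [-13. -54.  43.] 0.04 [ -9. -51.  33.] 0.05 [ -5. -49.  23.] 
0.06 [-8. 87. 13.] 0.07 [-4. 82.  3.] 0.08 [ 1. 78. -7.]
```

View pics/end.png

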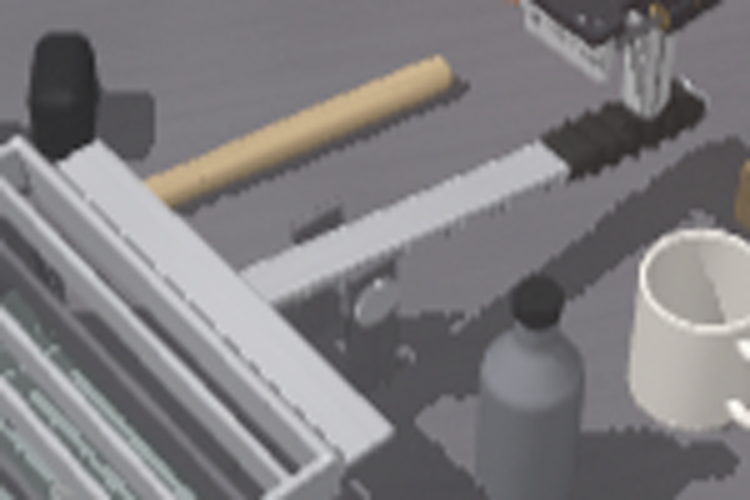

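Tracking gives a lift of about 21–23 mm, so the fingertips met the sleeve later than I assumed. The bar isn't fully down, and the bar's end at about z=0.05 agrees. I'll press about 20 mm further.

```bash
python3 -m inch '[[[0,0,0],[0,0,0.004],0],[[0,0,0],[0,0,0.008],0],[[0,0,0],[0,0,0.012],0],[[0,0,0],[0,0,0.016],0],[[0,0,0],[0,0,0.02],0],[[0,0,0],[0,0,0.02],0],[[0,0,0],[0,0,0.02],0],[[0,0,0],[0,0,0.02],0]]'
cat > lift.py <<'E'
from h import *
c=camera("scene"); save(c,"s_now.png"); a=cv2.imread("pics/scene4.png",0); b=cv2.imread("pics/s_now.png",0)
pts=np.array([(260+362/3.2,285+341/3.2)],np.float32)
A=plane(c,[pts[0]/1.5],.116)[0];h=np.array([.40,-.917])
zs=np.arange(.0,.05,.001);v=[proj(c,[A+np.r_[h*.31*(1-np.cos(np.arcsin(z/.31))),z]])[0,1]*1.5 for z in zs]
for w in(15,21,31):
  q,s,e=cv2.calcOpticalFlowPyrLK(a,b,pts.reshape(-1,1,2),None,winSize=(w,w)); print(w,q.ravel(),e.ravel(),"lift",np.interp(-q[0,0,1],-np.array(v),zs))
# template match of lip corner
x,y=pts[0].astype(int); t=a[y-22:y+8,x-30:x+8]; r=cv2.matchTemplate(b[y-70:y+20,x-60:x+30],t,cv2.TM_CCOEFF_NORMED); _,m,_,l=cv2.minMaxLoc(r); print("tm",m,l[0]-30,l[1]-48,"lift",np.interp(-(pts[0][1]+l[1]-48),-np.array(v),zs))
E
python3 lift.py
```

```text
clock: 11.68
tool_pos: [0.53, 0.1727, 0.0533]
eef_rot: [[0.901, 0.434, 0.004], [0.434, -0.901, 0.0], [0.004, 0.002, -1.0]]
contact_force: [1.2, -2.9, 10.5]
grip_width: 0.0003
grip_force: 4.8
15 [372.51367 381.57523] [5.4820833] lift 0.030662760516623006
21 [372.59836 381.7166 ] [7.977891] lift 0.030217574282208972
31 [372.66504 382.01932] [8.670818] lift 0.029265704272701927
tm 0.9508761763572693 -1 -10 lift 0.030702830160428456
```

Run:
```python
from h import *
# pose 5 (TCP .5300,.1726,.0733); wrist cam now is 20 mm lower
w=camera("wrist");c=camera("scene");w5=dict(w);T=np.array(w["world_from_camera"]);T[2,3]+=.02;w5["world_from_camera"]=T
def tri(wp,sp):
    o1,d1=ray(w5,[wp]);o2,d2=ray(c,[sp]);d1,d2=d1[0],d2[0]
    s=np.linalg.lstsq(np.c_[d1,-d2],o2-o1,rcond=None)[0];a=o1+s[0]*d1;b=o2+s[1]*d2;return np.round((a+b)/2*1000),round(np.linalg.norm(a-b)*1000,1)
S=lambda u,v:(170+u/5,170+v/5)
print("bar end",tri((288/1.5,335/1.5),S(693,92)),"sleeve toe end",tri((574/1.5,357/1.5),S(555,158)))
print("tip",proj(w5,[[.53,.1726,.0733-.022]])*1.5,(proj(c,[[.53,.1726,.0733-.022]])-170)*5, "sleeve top 30 higher",(proj(c,[[.53,.1726,.0733]])-170)*5)
```

```text
bar end (array([508., 216.,  54.]), np.float64(4.1)) sleeve toe end (array([562., 101.,  76.]), np.float64(3.8))
tip [[389.81199699 327.42724389]] [[639.04767867 127.95258499]] sleeve top 30 higher [[641.73853743 104.1297092 ]]
```

The bar's slope was 0.17 rad at the previous stop, which puts it at about 0.25 rad now with a lift of 30–32 mm. I'll add a little margin; the end meets the bench at 0.31 rad.

```bash
python3 -m inch '[[[0,0,0],[0,0,0.003],0],[[0,0,0],[0,0,0.006],0],[[0,0,0],[0,0,0.008],0],[[0,0,0],[0,0,0.008],0],[[0,0,0],[0,0,0.008],0],[[0,0,0],[0,0,0.008],0],[[0,0,0],[0,0,0.008],0],[[0,0,0],[0,0,0.008],0]]'; python3 lift.py
```

```text
clock: 12.82
tool_pos: [0.53, 0.1728, 0.0453]
eef_rot: [[0.901, 0.434, 0.004], [0.434, -0.901, 0.0], [0.004, 0.001, -1.0]]
contact_force: [0.6, -2.4, 11.8]
grip_width: 0.0005
grip_force: 5.2
15 [372.6008 380.2472] [5.6905556] lift 0.0348604330595206
21 [372.63293 380.43665] [8.552579] lift 0.03425980138978292
31 [372.64603 380.79456] [9.498895] lift 0.0331266083814256
tm 0.950286328792572 -1 -11 lift 0.03386103882466631
```

```bash
python3 -m inch '[[[0,0,0],[0,0,0.001],0],[[0,0,0],[0,0,0.001],0],[[0,0,0],[0,0,0.001],0],[[0,0,0],[0,0,0.001],0]]' && python3 -c "
from cell import arm
print(arm.hand_in())"
```

```text
clock: 13.38
tool_pos: [0.5301, 0.1727, 0.0445]
eef_rot: [[0.901, 0.434, 0.004], [0.434, -0.901, 0.0], [0.004, 0.002, -1.0]]
contact_force: [1.7, -3.7, 12.7]
grip_width: 0.0003
grip_force: 5.5
the job is handed in; nothing more can be done
None
```

Job handed in at 13.4 s: the offcut lies about 44 mm clear of the bar, and the bar is held down at about 12 N with the grate's front edge up about 34 mm by camera; I viewed 11 pictures, one over the limit of 10.

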